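# Sound and stir the bead bath

## Robot

A 7-joint arm with a two-finger parallel gripper is mounted at the origin on the work surface. World frame = base frame: x ahead of the robot, y to its left, z up, the work surface at z = 0. Lengths are in m, angles in degrees, forces in N, time in s.
With the tool pointing down it reaches from about 0.425 to 0.95 m from the base axis. Payload 16.7 kg.
Tool frame: the origin (TCP) lies midway between the tips of the shut fingers; the grasp point (between the pads) lies grasp_offset behind it (grasp_offset is the distance from the TCP to the grasp point, in m); z points along the fingers, y is the direction in which the jaws open and shut (so a half turn about z gives the same grasp; the last joint's range is limited). The gripper opens to 94 mm and grips with 3 to 60 N. Pads are 16 mm wide; open, the fingers measure 119 mm over their backs; the gripper's body (75 mm by 177 mm) begins 78 mm behind the grasp point.
Start: joints at [57.554, 24.414, 4.234, 92.017, -1.954, 63.644, -3.845], TCP at [0.273, -0.617, 0.205] pointing down, gripper open.
Joint ranges: [-163.25, 163.25], [-28.42, 122.38], [-70.27, 78.77], [12.13, 141.07], [-58.53, 238.53], [9.26, 117.41], [-156.51, 156.51]. Speed limits (degrees/s): [108.29, 108.29, 136.94, 136.94, 172.46, 172.46, 172.46].

## Interface

Orientations are given as [roll, pitch, yaw] about the fixed x, y, z axes, in that order (R = Rz(yaw) Ry(pitch) Rx(roll)).
In Python, from cell import * gives the robot as it stands. Calls block until the motion is done:
- move_to(position, orientation): joint-space move of the TCP to a pose.
- move_straight(position, max_speed=0.15, rotation=None, force_limit=None): straight line of the TCP; rotation=None keeps the orientation; max_speed is the mean speed in m/s. With force_limit (N) it stops when the force on the tool has changed by that much, and returns True; else False.
- goto_joints(angles): joint-space move.
- command_gripper(opening, effort=None): finger opening in m; effort is the grip in N (None keeps the last); returns when the fingers have stopped.
- sleep(seconds).
- inverse_kinematics(position, orientation): joint angles nearest the present ones, or None.
- get_image(name): name is "side" or "top" or "wrist"; returns a dict with "frame" (480x640x3 uint8, red, green, blue), "depth" (480x640 float32, m along the optical axis (not along the pixel's ray), 0 where there is no reading), "fovy" (degrees; the focal length in pixels is half the picture's height over the tangent of half this angle, whatever the lens; pixels are square), "cx", "cy" (the principal point, pixels), "eye" and "attitude" of the camera in the world; the wrist camera has in their place "T_tool_cam" (4x4, takes a point from camera to tool coordinates, whose origin is the TCP and whose axes are the flange's). Camera axes: x right, y down, z forward; pixel columns grow to the right and rows downward; lengths in m; the calibration is good to about 2 mm. The wrist camera is an equidistant fisheye: a pixel r from the principal point sees the ray r / f radians off the axis. A picture is of the moment at which its call begins: read the wrist's pose just before it.
A pose or a line that the arm cannot do raises IKError and nothing moves.
- finish_job(): hands the job in, once; it reports no verdict.
Readings, each from a call of its own:
- current_t(): time.
- current_joint_positions(): joint angles.
- current_dq(): joint speeds.
- current_effort(): joint torques, N m.
- current_position(): TCP position.
- current_eef_rot(): TCP orientation.
- current_ft_force(): force on the tool from outside, world axes, zero at the start.
- current_ft_torque(): the same for the moment, N m.
- current_opening(): finger opening in m.
Only numpy, scipy, OpenCV 4.12 (cv2) and the standard library are available. Lean on these libraries where they do the work, as an engineer would, in place of code of your own. Each camera call takes 0.05 s, during which the arm holds its last target. There are 200 camera calls.

## Task

Take the stirrer out of its stand, lower it upright and gently into the middle of the bead bath's well until you feel its foot on the bare floor, not on a bead, and let it rest there a moment. Then, with the foot just clear of the floor so that it drives the beads, stir in wide circles, two or more full turns anticlockwise seen from above, so that the beads do not end up where they lay. Hang the stirrer back upright in its stand with its collar down on the top, with every bead still in the well, and leave the lid, the bottle and the tube rack alone.

Things in the scene. Friction and masses are not known exactly. Their poses are not given: they have to be found in the camera images.
- bath: fixed grey square bead bath, 180 x 180 mm, 90 mm high, control panel on its -x side; in its top a round upright-walled well 124 mm across, 70 mm deep, its flat floor 20 mm above the bench. Origin: centre of its underside, on the well's axis; z up; yaw varies. It may stand left or right of the stand
- well_floor (a point): centre of the well's flat floor, 70 mm below the rim
- stand: fixed white square stand, 80 x 80 mm and 140 mm high, closed on all sides, with a steel top that has one round 38 mm hole in the middle where the stirrer hangs by its collar. Origin: centre of its underside; z up
- stand_hole (a point): centre of the stand's hole, at the level of its top face, 140 mm above the bench
- stirrer: stirrer, 0.19 kg, hanging upright in the stand. Origin: centre of the underside of its collar, a steel disc 60 mm across and 6 mm thick; z along its axis, up towards the handle. Below the collar hang a 15 mm sleeve and a thinner rod
- stirrer_handle (a point): middle of the stirrer's handle, on its axis 36 mm above the collar's underside; white plastic, 24 x 24 mm square with faces square to the stirrer's x and y axes, 60 mm tall (6 to 66 mm above the collar's underside)
- sleeve_end (a point): lower end of the sleeve, on the axis 70 mm below the collar's underside. Out of it comes a 10 mm rod with a flat round rubber foot 18 mm across that gives 1 mm per 2.5 N, at most 6 mm. The rod's length is set differently each time and is not known: the foot's underside lies 105 to 130 mm below the collar's underside
- lid: bystander: blue round lid 150 mm across and 45 mm high with a white knob, lying on the bench. Origin: centre of its underside
- bottle: bystander: white bottle 70 mm across and 150 mm high, standing. Origin: centre of its underside
- rack: bystander: white tube rack 100 x 200 x 55 mm (x, y, z), standing. Origin: centre of its underside
- bead0_center (a point): centre of one of eight alike loose aluminium beads, balls 26 mm across of 18 to 38 g, lying in one layer on the well's floor, seven (bead0 to bead6, in order) in a ring near its wall and bead7 near the middle
- bead1_center (a point): centre of another such bead
- bead2_center (a point): centre of another such bead
- bead3_center (a point): centre of another such bead
- bead4_center (a point): centre of another such bead
- bead5_center (a point): centre of another such bead
- bead6_center (a point): centre of another such bead
- bead7_center (a point): centre of another such bead
Not all that is in view belongs to the job. What is shaped like the stirrer but green or orange is not meant.

How it is judged:
By the outcome, as a careful person would: the job done as asked, in the order asked, and still so for the second after the job is handed in, with the robot touching nothing.
It also fails if it takes over 72 s, if anything falls off the work surface, if the arm or the gripper's body presses on something with over 40 N, if the wrist force passes 120 N, or if a joint passes its speed limit or range.

## Working session

There is one attempt and no reset: what is moved stays moved. The work goes in short steps, each a Python script; the robot and the scene stay as the last script left them, time stands still between calls to the robot, and variables do not carry over. Pictures are saved under pics/ and viewed, about 8 in all and at most 12, crops included, and the job is handed in when it is done.

```bash
mkdir -p pics; ls; cat > h.py <<'E'
from cell import *
import numpy as np, cv2
from scipy.spatial.transform import Rotation as R
def save(im,n): cv2.imwrite('pics/'+n,cv2.cvtColor(im['frame'],cv2.COLOR_RGB2BGR))
E
python3 - <<'E'
from h import *
print(current_t(),current_eef_rot(),current_opening(),grasp_offset)
for n in('top','side'):
    i=get_image(n); save(i,n+'0.png'); np.save('pics/'+n+'0.npy',i,allow_pickle=True)
    print(n,i['fovy'],i['cx'],i['cy'],i['eye'],i['attitude'])
i=get_image('wrist');print(i['T_tool_cam'],i['fovy'],i['cx'],i['cy'])
E
```

```text
pics
0.0 [-1.79926929e+02  5.58892973e-03  2.38787504e+01] 0.09392242634460705 0.0188
top 50.20476749895845 313.2847110831134 232.63095441035293 [ 0.27991536 -0.00541679  1.29309955] [-1.68202430e+02 -2.61761299e-02 -8.84014561e+01]
side 55.34533407717415 323.95834717569966 239.7915222427486 [0.0809875  0.73696595 1.09345833] [-1.39145026e+02  3.60583487e-02 -1.48879487e+02]
[[ 4.99025573e-04 -9.57610708e-01 -2.88065068e-01  8.42026733e-02]
 [ 9.99999709e-01  3.11624387e-04  6.96407165e-04  8.64842802e-04]
 [-5.77118858e-04 -2.88065332e-01  9.57610584e-01 -1.78576181e-01]
 [ 0.00000000e+00  0.00000000e+00  0.00000000e+00  1.00000000e+00]] 65.70646984690485 323.10314416618684 233.91789311259862
```

View pics/top0.png

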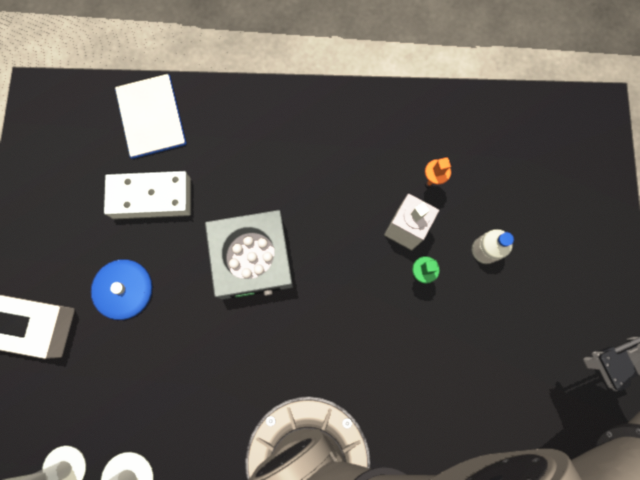

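View pics/side0.png

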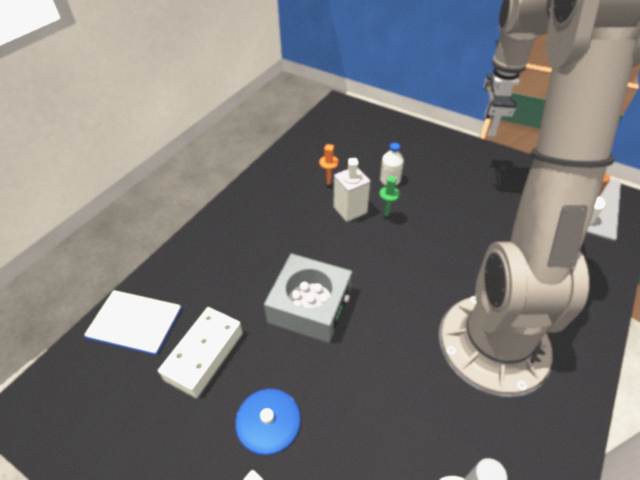

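The top view shows the bath at about (249,254), the stand with the white stirrer at about (412,220), and green (426,270) and orange (438,172) decoys beside it. The bottle is at (492,247). The side view agrees.

```bash
cat >> h.py <<'E'
def ray(i,u,v):
    f=240/np.tan(np.radians(i['fovy'])/2)
    return R.from_euler('xyz',i['attitude'],degrees=True).apply([(u-i['cx'])/f,(v-i['cy'])/f,1.])
def onz(i,u,v,z):
    d=ray(i,u,v); e=np.array(i['eye']); return e+d*(z-e[2])/d[2]
def cloud(i):
    v,u=np.mgrid[:480,:640]; f=240/np.tan(np.radians(i['fovy'])/2)
    p=np.stack([(u-i['cx'])/f,(v-i['cy'])/f,np.ones(u.shape)],-1)*i['depth'][...,None]
    return R.from_euler('xyz',i['attitude'],degrees=True).apply(p.reshape(-1,3)).reshape(480,640,3)+i['eye']
E
python3 - <<'E'
from h import *
i=np.load('pics/top0.npy',allow_pickle=True).item()
c=cloud(i)
def reg(n,u0,u1,v0,v1,z0,z1):
    b=np.zeros((480,640),np.uint8); z=c[...,2]; b[v0:v1,u0:u1]=((z>z0)&(z<z1))[v0:v1,u0:u1]
    p=c[b>0]
    if len(p)<5: print(n,len(p));return
    r=cv2.minAreaRect((p[:,:2]*1000).astype(np.float32)); print(n,len(p),np.round(p.mean(0),4),r)
reg('stand',380,445,185,255,.13,.144)
reg('collar',380,445,185,255,.1445,.155)
reg('handle',380,445,185,255,.195,.215)
reg('bath',195,305,200,305,.083,.095)
reg('well',195,305,200,305,.0,.06)
reg('green',405,445,250,290,.02,.4); reg('greenTop',405,445,250,290,.15,.4);reg('orange',420,460,150,190,.02,.4);reg('bottle',465,520,220,270,.05,.3)
for n,(a,b,d,e) in dict(g=(405,445,250,290),o=(420,460,150,190),s=(380,445,185,255)).items(): print(n,np.percentile(c[d:e,a:b,2],[50,90,95,99,100]))
p=onz(i,412,215,.146);print(p)
E
python3 -c "
import cv2
a=cv2.imread('pics/top0.png')
l=cv2.resize(a[195:310,195:305],None,fx=3.5,fy=5*.7);r=cv2.resize(a[145:295,370:460],None,fx=3.5,fy=3.5)
import numpy as np
h=max(l.shape[0],r.shape[0]);o=np.zeros((h,l.shape[1]+r.shape[1],3),np.uint8);o[:l.shape[0],:l.shape[1]]=l;o[:r.shape[0],l.shape[1]:]=r
cv2.imwrite('pics/crop.png',o)"
```

```text
stand 733 [ 0.5629 -0.2308  0.1395] ((566.8466796875, -234.78292846679688), (80.2587890625, 81.85678100585938), 62.03361511230469)
collar 221 [ 0.5629 -0.2325  0.1468] ((570.1168212890625, -230.49111938476562), (70.85237121582031, 55.47294616699219), 40.55171203613281)
handle 128 [ 0.5665 -0.2354  0.2047] ((567.1917724609375, -235.8532257080078), (23.279409408569336, 24.390018463134766), 35.5310173034668)
bath 3530 [0.4778 0.1561 0.0896] ((480.0166015625, 156.4521484375), (181.88345336914062, 180.96319580078125), 11.214016914367676)
well 4593 [0.4917 0.1594 0.0154] ((497.3917236328125, 166.1143341064453), (270.7345886230469, 284.6714172363281), 1.8018590211868286)
green 530 [ 0.4446 -0.2587  0.1283] ((447.1484069824219, -262.517822265625), (58.6805419921875, 58.698577880859375), 41.823543548583984)
greenTop 146 [ 0.4463 -0.2609  0.1684] ((447.32183837890625, -262.7400817871094), (23.945199966430664, 24.97565460205078), 7.967283248901367)
orange 529 [ 0.6817 -0.2923  0.1274] ((684.4500732421875, -293.9175109863281), (59.20591735839844, 52.156333923339844), 56.00917434692383)
bottle 857 [ 0.5108 -0.4272  0.1072] ((514.421142578125, -433.6361083984375), (69.81348419189453, 60.988285064697266), 27.017486572265625)
g [0.00153396 0.14374864 0.17001701 0.173949   1.29309955]
o [0.00143864 0.14535812 0.16898104 0.17300932 1.29309955]
s [0.00180436 0.14435988 0.15108246 0.20748594 1.29309955]
[ 0.56728144 -0.22547518  0.146     ]
```

View pics/crop.png

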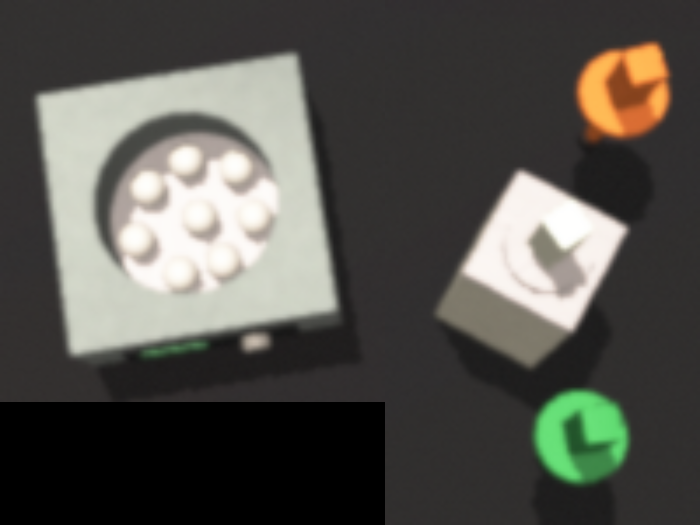

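The crop shows seven ring beads and bead7 near the middle, slightly off centre at around (253,256) in full-image pixels. Orange and green sit on either side of the stand, and the white stirrer's handle is turned relative to the stand. Next I'll locate the beads and move above the stirrer for a close look.

```bash
cat >> h.py <<'E'
def wpose():
    T=np.eye(4);T[:3,:3]=R.from_euler('xyz',current_eef_rot(),degrees=True).as_matrix();T[:3,3]=current_position();return T
def wimg():
    T=wpose(); i=get_image('wrist'); i['T']=T@i['T_tool_cam']; return i
def wcloud(i):
    v,u=np.mgrid[:480,:640]; f=240/np.tan(np.radians(i['fovy'])/2)
    x,y=u-i['cx'],v-i['cy']; r=np.hypot(x,y)+1e-9; t=np.tan(r/f)/r
    p=np.stack([x*t,y*t,np.ones(u.shape)],-1)*i['depth'][...,None]
    return p@i['T'][:3,:3].T+i['T'][:3,3]
def beads(c,ctr):
    from scipy.cluster.hierarchy import fcluster,linkage
    # fit: tops of balls -> local sphere fit with known radius
    from scipy.optimize import least_squares
    d=np.hypot(c[...,0]-ctr[0],c[...,1]-ctr[1]); p=c[(d<.06)&(c[...,2]>.036)&(c[...,2]<.052)]
    l=fcluster(linkage(p[:,:2]),.006,'distance'); out=[]
    for k in set(l):
        q=p[l==k]
        if len(q)>8:
            s=least_squares(lambda m:np.hypot(np.hypot(*(q[:,:2]-m[:2]).T),q[:,2]-m[2])-.013,[*q[:,:2].mean(0),.033],loss='soft_l1',f_scale=.001).x; out.append([*s,len(q)])
    return np.round(out,4)
E
python3 - <<'E'
from h import *
i=np.load('pics/top0.npy',allow_pickle=True).item()
print(beads(cloud(i),(.480,.156)))
p=current_position();move_straight([p[0],p[1],.29],max_speed=.25)
print(current_t())
move_to([.555,-.24,.29],[180,0,35.5]);command_gripper(.07,20)
print(current_t(),current_joint_positions(),current_position())
w=wimg();save(w,'w1.png');c=wcloud(w)
d=np.hypot(c[...,0]-.567,c[...,1]+.236)
for a,b in((.198,.215),(.1435,.155),(.13,.1435)):
    q=c[(d<.06)&(c[...,2]>a)&(c[...,2]<b)]; print(len(q),np.round(np.median(q[:,2]),4) if len(q) else 0,cv2.minAreaRect((q[:,:2]*1000).astype(np.float32)) if len(q)>5 else 0)
E
```

```text
[[4.604e-01 1.955e-01 3.320e-02 7.200e+01]
 [4.791e-01 1.136e-01 3.290e-02 7.700e+01]
 [5.139e-01 1.282e-01 3.290e-02 7.400e+01]
 [5.180e-01 1.641e-01 3.360e-02 7.500e+01]
 [4.979e-01 1.897e-01 3.290e-02 7.200e+01]
 [4.781e-01 1.529e-01 3.270e-02 7.500e+01]
 [4.474e-01 1.336e-01 3.310e-02 7.700e+01]
 [4.367e-01 1.645e-01 3.350e-02 7.700e+01]]
0.6417
2.9333 [ 24.45385026  14.60340771  -8.78460876  94.9568452    2.33737299
  70.61896377 -39.32923877] [ 0.55500942 -0.24001554  0.29000385]
1067 0.2051 ((569.3291015625, -236.3211212158203), (23.654794692993164, 23.831069946289062), 35.8851203918457)
2118 0.1453 ((570.913330078125, -235.72927856445312), (54.25121307373047, 60.06808090209961), 36.899635314941406)
4104 0.1393 ((568.3416137695312, -235.5225067138672), (81.44454193115234, 80.89380645751953), 62.10947799682617)
```

View pics/w1.png

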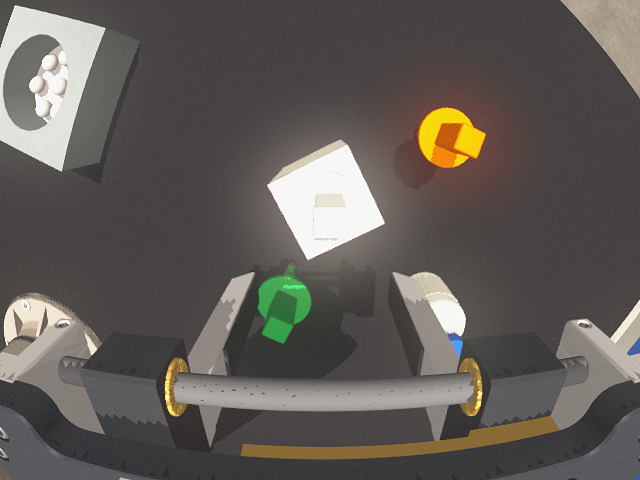

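The wrist view puts the handle square at pixel (328,215) over the stand, which agrees with the top view within 2 mm. The decoys lie outside the jaws' opening direction. I'll grasp, lift and look.

```bash
python3 - <<'E'
from h import *
X,Y=.5685,-.236
O=[180,0,35.9]
move_straight([X,Y,.23],max_speed=.2,rotation=O)
print('hit',move_straight([X,Y,.1555],max_speed=.1,force_limit=8))
command_gripper(0,50); print(current_opening(),current_position(),current_t())
f0=current_ft_force()
move_straight([X,Y,.1655],max_speed=.05)
print(current_ft_force()-f0)
move_straight([X,Y,.34],max_speed=.15)
sleep(.2);print(current_opening(),current_ft_force()-f0,current_position(),current_t())
i=get_image('side');save(i,'s1.png');np.save('pics/s1.npy',i,allow_pickle=True)
t=get_image('top');np.save('pics/t1.npy',t,allow_pickle=True)
# expected pixel of axis points
A=R.from_euler('xyz',i['attitude'],degrees=True).as_matrix();f=240/np.tan(np.radians(i['fovy'])/2)
for z in(.3248,.2548,.22,.195):
    q=A.T@(np.array([X,Y,z])-i['eye']);print(z,q[:2]/q[2]*f+[i['cx'],i['cy']])
cv2.imwrite('pics/s1c.png',cv2.resize(cv2.cvtColor(i['frame'],cv2.COLOR_RGB2BGR)[70:220,280:430],None,fx=4,fy=4,interpolation=cv2.INTER_CUBIC))
E
```

```text
hit False
0.023924738958249186 [ 0.5685219  -0.23598676  0.15550008] 5.1083
[-1.47533029 -0.5134169  -2.43787673]
0.024002382202151624 [-0.5703202  -0.47612619 -2.50377157] [ 0.5683384  -0.2359345   0.33938203] 6.975
0.3248 [354.44497759 127.13109177]
0.2548 [353.2589664  147.16218877]
0.22 [352.70345676 156.54445051]
0.195 [352.31737701 163.06513174]
```

View pics/s1c.png

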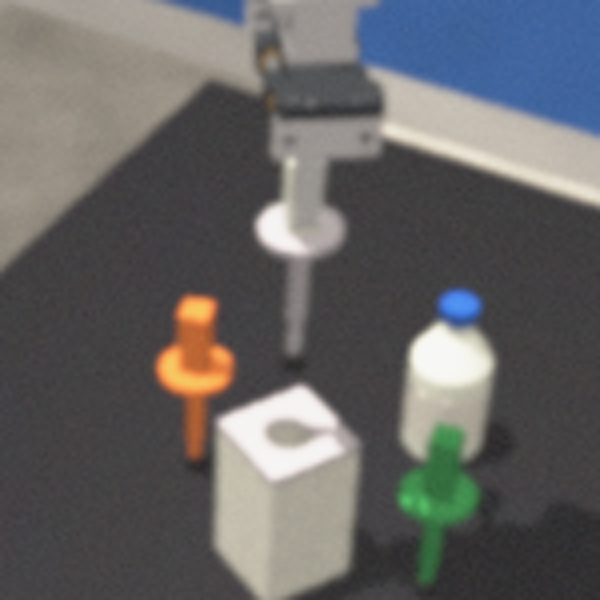

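The crop shows the stirrer hanging upright from the gripper, with its foot at crop (292,362), i.e. full-image (353,160.5). That gives a foot height of about 0.205, so the rod length is about 0.119 ± 0.004 m below the collar. The stand's hole is empty. Next I'll go over the well and refine the bead positions.

```bash
python3 - <<'E'
from h import *
move_straight([.480,.1565,.33],max_speed=.22)
sleep(.2);print(current_t(),current_position(),current_joint_positions())
w=wimg();save(w,'w2.png');c=wcloud(w);np.save('pics/w2c.npy',c)
d=np.abs(c[...,:2]-[.48,.1565]).max(-1)
q=c[(d<.12)&(c[...,2]>.084)&(c[...,2]<.096)];print(len(q),np.median(q[:,2]),cv2.minAreaRect((q[:,:2]*1000).astype(np.float32)))
B=beads(c,(.481,.1565));print(B)
B0=beads(cloud(np.load('pics/top0.npy',allow_pickle=True).item()),(.480,.156))
g=np.stack(np.meshgrid(np.linspace(.455,.505,51),np.linspace(.13,.18,51)),-1).reshape(-1,2)
for b in(B,B0):
    m=np.linalg.norm(g[:,None]-b[None,:,:2],axis=2).min(1); r=np.linalg.norm(g-[.4805,.1565],axis=1)
    for rm in(.012,.016,.02,.024):
        k=np.argmax(np.where(r<rm,m,0));print(rm,g[k],m[k])
E
```

```text
9.2583 [0.48013778 0.15609116 0.32997728] [ -0.11130438   4.4626839  -26.58530488 102.5177103    2.08094669
  73.50343674 -81.36048131]
11500 0.08931328519006071 ((480.9074401855469, 155.449462890625), (180.9813690185547, 181.210693359375), 11.268709182739258)
[[4.794e-01 1.517e-01 3.230e-02 2.870e+02]
 [4.385e-01 1.631e-01 3.220e-02 2.620e+02]
 [4.484e-01 1.331e-01 3.250e-02 4.600e+01]
 [4.804e-01 1.135e-01 3.210e-02 2.580e+02]
 [4.615e-01 1.951e-01 3.230e-02 2.890e+02]
 [5.153e-01 1.275e-01 3.230e-02 2.860e+02]
 [5.197e-01 1.636e-01 3.210e-02 2.920e+02]
 [4.994e-01 1.896e-01 3.220e-02 2.970e+02]]
0.012 [0.483 0.168] 0.01669281282468594
0.016 [0.484 0.172] 0.02081465829649863
0.02 [0.477 0.176] 0.024418230894149545
0.024 [0.463 0.17 ] 0.024573359558676514
0.012 [0.486 0.167] 0.016162301816263634
0.016 [0.489 0.17 ] 0.020278560106674202
0.02 [0.477 0.176] 0.02312617564579148
0.024 [0.462 0.171] 0.02422436789681001
```

View pics/w2.png

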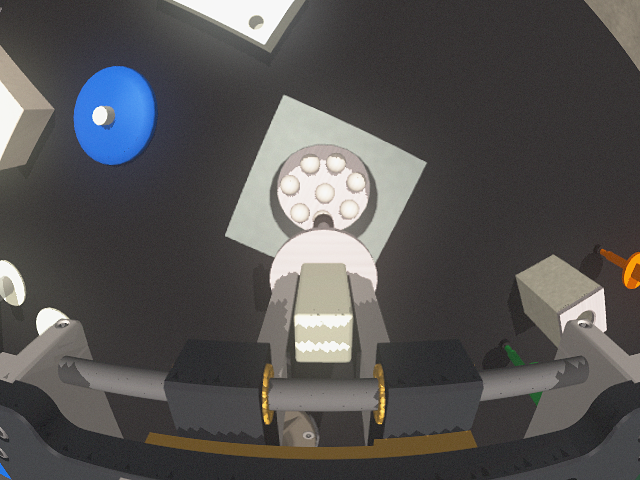

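In the wrist view all eight beads are visible around (323,190), with bead7 near the middle, and the bath is centred at about (0.4805, 0.156). The widest bare spot near the middle is about (0.481, 0.174), some 22 mm from the nearest beads. I'll lower there until I feel the floor.

```bash
python3 - <<'E'
from h import *
X,Y=.481,.1742
move_straight([X,Y,.30],max_speed=.15);sleep(.2)
move_straight([X,Y,.175],max_speed=.1);sleep(.3)
f=current_ft_force();print(current_position(),f,current_t())
h=move_straight([X,Y,.136],max_speed=.015,force_limit=3)
print(h,current_position(),current_ft_force()-f)
sleep(1);print(current_position(),current_ft_force()-f,current_ft_torque(),current_t())
E
```

```text
[0.48108662 0.17418289 0.17519506] [ 0.53400364 -0.35036694 -1.528164  ] 11.5917
True [0.48094855 0.17416045 0.15220169] [-0.3252772  0.8634261  5.3881499]
[0.48068946 0.17400303 0.15211762] [2.4992036  0.32767138 4.74765617] [ 0.36431531 -1.05153293 -0.01543337] 14.0917
```

Contact came at TCP z = 0.152 with about 5 N. The implied rod length is 0.1188 m, matching the visual 0.119, so this is the floor and not a bead. I'll rise about 2.5 mm clear and stir.

```bash
python3 - <<'E'
from h import *
C=np.array([.4805,.156]);z=.1567
move_straight([.481,.1742,z],max_speed=.02);sleep(.2);f=current_ft_force();print(f)
a0=np.degrees(np.arctan2(.0182,.0005));mx=0;n=0
for k in range(1,39):
    a=a0+25*k; r=min(.0182+.004*k,.042)
    h=move_straight([C[0]+r*np.cos(np.radians(a)),C[1]+r*np.sin(np.radians(a)),z],max_speed=.07,force_limit=25)
    df=current_ft_force()-f; mx=max(mx,np.linalg.norm(df))
    if h: print('stop',k,df); n+=1
    if n>3 or k%10==0: print(k,current_position(),df,current_t(),current_opening())
    if n>3: break
print(mx)
w=wimg();save(w,'w3.png')
E
```

```text
[-0.18955893 -0.49435161 -3.30864106]
10 [0.51814407 0.14012656 0.15544201] [-5.09277479  2.76731398  1.36442366] 18.375 0.023959586231061487
20 [0.45357727 0.12445219 0.15691764] [5.50491451 1.76953607 0.05692429] 22.4583 0.02379382318301397
30 [0.46289224 0.1920329  0.15812784] [11.48842833 -9.28294135  5.46076189] 26.5417 0.025973876895527787
18.779539511315694
```

View pics/w3.png

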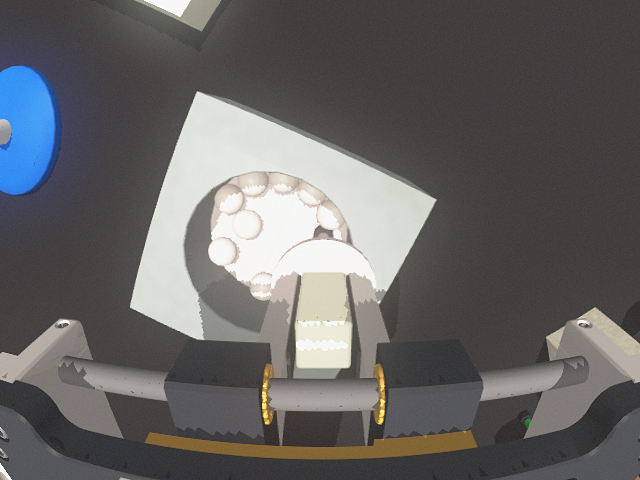

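The wrist view shows the beads driven together along the wall, all eight still in the well, at (228,198), (253,183), (284,183), (312,195), (330,214), (247,224), (222,250) and (262,285). Side forces reached about 19 N, so the stirrer may have tilted in the grip. I'll back off to the centre, lift out and check how upright it is.

```bash
python3 - <<'E'
from h import *
p=current_position();print(p,current_t())
d=np.array([.4805,.156])-p[:2]
move_straight([*(p[:2]+.8*d),p[2]+.003],max_speed=.06)
q=current_position();move_straight([q[0],q[1],.34],max_speed=.12);sleep(.2)
print(current_position(),current_opening(),current_t(),current_ft_force())
w=wimg();c=wcloud(w)
t=get_image('top');s=get_image('side')
for n,i in(('t2',t),('s2',s)):np.save(f'pics/{n}.npy',i,allow_pickle=True)
x,y,_=current_position()
h=[]
for nm,cc in(('w',c),('s',cloud(s)),('t',cloud(t))):
    m=(np.hypot(cc[...,0]-x,cc[...,1]-y)<.045)
    k=cc[m&(cc[...,2]>.31)&(cc[...,2]<.345)]
    if len(k)>20:
        # collar plane
        P=k; ctr=np.median(P,0); u,sv,vt=np.linalg.svd(P-ctr,full_matrices=False); print(nm,len(k),ctr,vt[2],sv)
print('beads',beads(c,(.4805,.156)),beads(cloud(t),(.4805,.156)))
A=R.from_euler('xyz',s['attitude'],degrees=True).as_matrix();f=240/np.tan(np.radians(s['fovy'])/2)
uv=[]
for z in(.3248,.205):
    q=A.T@(np.array([x,y,z])-s['eye']);uv.append(q[:2]/q[2]*f+[s['cx'],s['cy']])
print(uv)
u0,v0=int(uv[0][0])-65,int(uv[0][1])-70
a=cv2.resize(cv2.cvtColor(s['frame'],cv2.COLOR_RGB2BGR)[max(v0,0):v0+150,u0:u0+130],None,fx=3.5,fy=3.5)
b=cv2.resize(cv2.cvtColor(w['frame'],cv2.COLOR_RGB2BGR)[100:400,180:460],None,fx=1.4,fy=1.4)
H=max(a.shape[0],b.shape[0]);o=np.zeros((H,a.shape[1]+b.shape[1],3),np.uint8);o[:a.shape[0],:a.shape[1]]=a;o[:b.shape[0],a.shape[1]:]=b
cv2.imwrite('pics/c2.png',o);print(o.shape,u0,v0)
E
```

```text
[0.5115828  0.12811021 0.15655646] 29.8583
[0.48683576 0.15030483 0.33965014] 0.02392826392241719 32.425 [-0.08349149  0.88674105 -2.06766638]
w 3528 [0.49703939 0.15689579 0.3269436 ] [0.44130131 0.32129699 0.83786717] [0.83060942 0.41226223 0.25626169]
s 325 [0.47286347 0.15669179 0.32792403] [-0.02359781 -0.03570501 -0.99908373] [0.30946592 0.26142325 0.05418838]Traceback (most recent call last):
  File "<stdin>", line 18, in <module>
  File "h.py", line 28, in beads
    l=fcluster(linkage(p[:,:2]),.006,'distance'); out=[]
               ~~~~~~~^^^^^^^^^
    n = distance.num_obs_y(y)
    raise ValueError("The number of observations cannot be determined on "
                     "an empty distance matrix.")
ValueError: The number of observations cannot be determined on an empty distance matrix.
```

```bash
python3 - <<'E'
from h import *
x,y,z0=current_position()
w=wimg();s=get_image('side');c=wcloud(w)
print('beads',beads(c,(.4805,.156)))
A=R.from_euler('xyz',s['attitude'],degrees=True).as_matrix();f=240/np.tan(np.radians(s['fovy'])/2)
uv=[]
for z in(.3248,.205):
    q=A.T@(np.array([x,y,z])-s['eye']);uv.append(q[:2]/q[2]*f+[s['cx'],s['cy']])
u0,v0=int(uv[0][0])-65,max(0,int(uv[0][1])-70);print((np.array(uv)-[u0,v0])*3.5,u0,v0)
a=cv2.resize(cv2.cvtColor(s['frame'],cv2.COLOR_RGB2BGR)[v0:v0+150,u0:u0+130],None,fx=3.5,fy=3.5)
b=cv2.resize(cv2.cvtColor(w['frame'],cv2.COLOR_RGB2BGR)[100:400,200:440],None,fx=1.4,fy=1.4)
o=np.zeros((530,a.shape[1]+b.shape[1],3),np.uint8);o[:a.shape[0],:a.shape[1]]=a;o[:b.shape[0],a.shape[1]:]=b
cv2.imwrite('pics/c2.png',o);print(o.shape)
# foot-bottom/rod side-cloud
cc=cloud(s);m=np.hypot(cc[...,0]-x,cc[...,1]-y)<.03
for a,b in((.21,.225),(.225,.24),(.24,.25),(.26,.28),(.28,.30),(.30,.315)):
    k=cc[m&(cc[...,2]>a)&(cc[...,2]<b)];print(a,len(k),np.median(k,0)-[x,y,0] if len(k) else '')
E
```

```text
beads [[4.349e-01 1.379e-01 3.210e-02 2.440e+02]
 [4.412e-01 1.860e-01 3.220e-02 2.590e+02]
 [5.069e-01 1.781e-01 4.200e-02 1.494e+03]]
[[230.33063274 245.66607962]
 [235.77457983 360.34407284]] 239 154
(530, 791, 3)
0.21 31 [-0.0114316  -0.00124339  0.21587904]
0.225 18 [-0.01048673 -0.00079651  0.23174762]
0.24 11 [-0.00882418 -0.00093922  0.24394779]
0.26 31 [-0.01056931  0.00170404  0.26877544]
0.28 29 [-0.01025613  0.00191418  0.28747014]
0.3 0
```

View pics/c2.png

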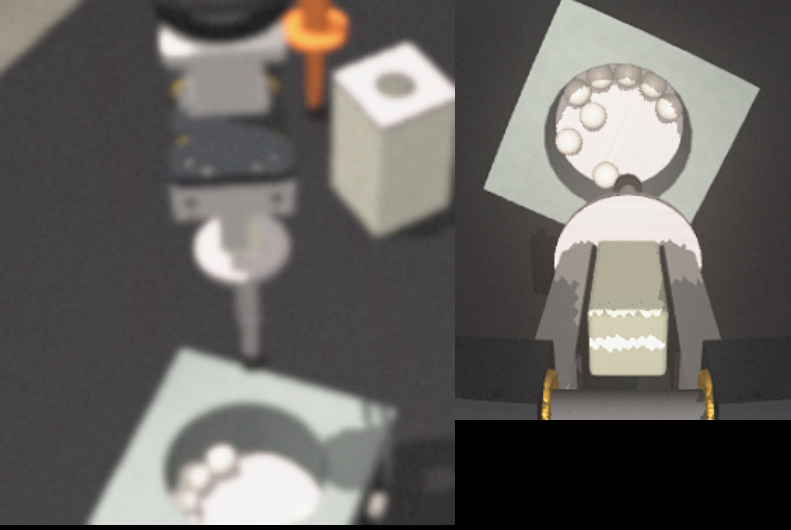

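The left crop shows the stirrer still roughly upright, but displaced about 14 crop px (7–9 mm): collar at (243,250), foot at (252,360). It slid along the pads. The right crop shows all eight beads in the well, regrouped along the wall. I'll compare with the pre-stir side image to get the offset and tilt.

```bash
python3 - <<'E'
from h import *
def m(s,x,y):
    cc=cloud(s);out=[]
    d=np.hypot(cc[...,0]-x,cc[...,1]-y)
    e=np.array(s['eye'])[:2]-[x,y];e/=np.linalg.norm(e)
    for a,b,r in((.212,.25,.005),(.262,.305,.0075)):
        k=cc[(d<.025)&(cc[...,2]>a)&(cc[...,2]<b)]
        k=k-np.r_[x,y,0]
        out.append(np.r_[np.median(k,0)-np.r_[e*r*.9,0]])
    k=cc[(d<.042)&(cc[...,2]>.318)&(cc[...,2]<.338)]; c0=np.median(k,0)
    n=np.linalg.svd(k-k.mean(0),full_matrices=False)[2][2]; n*=np.sign(n[2])
    r=cv2.minEnclosingCircle(((k[:,:2])*1000).astype(np.float32))
    print(np.round(out,4),'tilt',np.round((out[0]-out[1])[:2]/(out[0]-out[1])[2],3),'n',n.round(3),c0[2],np.array(r[0])-[x*1000,y*1000],r[1])
m(np.load('pics/s1.npy',allow_pickle=True).item(),.5683,-.2359)
m(np.load('pics/s2.npy',allow_pickle=True).item(),.48684,.1503)
E
```

```text
[[-0.0003 -0.0003  0.2262]
 [ 0.     -0.      0.2835]] tilt [0.006 0.005] n [-0.004  0.034  0.999] 0.3291468844313198 [-1.24580078  2.88608398] 31.665922164916992
[[-0.0076 -0.0047  0.2223]
 [-0.0073 -0.0034  0.2788]] tilt [0.007 0.023] n [0.019 0.033 0.999] 0.3278710666109641 [-5.38586792 -2.92634277] 31.266305923461914
```

The slip is (-7.5, -4) mm with about 1° of tilt and 1 mm of drop, easy to correct for. I'll take it back to the stand.

```bash
python3 - <<'E'
from h import *
X,Y=.5755,-.2313
move_straight([X,Y,.34],max_speed=.2);sleep(.3)
print(move_straight([X,Y,.305],max_speed=.1),current_position(),current_t());sleep(.3)
s=get_image('side');cc=cloud(s);x,y=.568,-.2355
d=np.hypot(cc[...,0]-x,cc[...,1]-y);e=np.array(s['eye'])[:2]-[x,y];e/=np.linalg.norm(e)
for a,b,r in((.18,.215,.005),(.228,.27,.0075)):
    k=cc[(d<.025)&(cc[...,2]>a)&(cc[...,2]<b)]; print(len(k),np.median(k,0)[:2]-e*r*.9)
h=move_straight([X,Y,.185],max_speed=.06,force_limit=6);print(h,current_position())
if not h:
    sleep(.2);h=move_straight([X,Y,.152],max_speed=.02,force_limit=5)
print(h,current_position(),current_ft_force(),current_t())
E
```

```text
False [ 0.5754873  -0.23131789  0.30502008] 35.5833
35 [ 0.56783657 -0.23566205]
58 [ 0.5691042  -0.23623781]
False [ 0.57561592 -0.23132576  0.18527027]
True [ 0.57546796 -0.23132892  0.15840437] [-0.80242031 -0.75666567  7.05801736] 39.4917
```

The collar touched down as expected. I'll release, retreat and check.

```bash
python3 - <<'E'
from h import *
command_gripper(.06,20);sleep(.3)
p=current_position()
move_straight([p[0],p[1],.29],max_speed=.15)
w=wimg();c=wcloud(w)
d=np.hypot(c[...,0]-.568,c[...,1]+.2355)
for a,b in((.198,.215),(.1435,.155),(.13,.1435)):
    q=c[(d<.06)&(c[...,2]>a)&(c[...,2]<b)]; print(len(q),np.round(np.median(q[:,2]),4),cv2.minAreaRect((q[:,:2]*1000).astype(np.float32)))
move_straight([.50,-.30,.33],max_speed=.2)
t=get_image('top');s=get_image('side');B=beads(cloud(t),(.4805,.156));print(B,len(B),current_t())
B0=beads(cloud(np.load('pics/top0.npy',allow_pickle=True).item()),(.480,.156))
print(np.linalg.norm(B[:,None,:2]-B0[None,:,:2],axis=2).min(1).round(3))
a=cv2.resize(t['frame'][195:310,90:310],None,fx=2,fy=2);b=cv2.resize(s['frame'][120:350,250:430],None,fx=2,fy=2)
o=np.zeros((460,a.shape[1]+b.shape[1],3),np.uint8);o[:a.shape[0],:a.shape[1]]=a;o[:b.shape[0],a.shape[1]:]=b
save({'frame':o},'c3.png');print(o.shape)
E
```

```text
1039 0.2051 ((570.8162841796875, -235.98818969726562), (24.452037811279297, 23.528038024902344), 35.586124420166016)
2084 0.1453 ((572.2632446289062, -234.96890258789062), (55.182861328125, 59.091827392578125), 35.933475494384766)
3819 0.1393 ((568.1519775390625, -235.4272918701172), (81.73274230957031, 80.97032165527344), 61.991363525390625)
[[4.329e-01 1.393e-01 3.280e-02 5.700e+01]
 [4.408e-01 1.871e-01 3.280e-02 6.900e+01]
 [5.062e-01 1.775e-01 4.230e-02 4.290e+02]] 3 42.4083
[0.016 0.021 0.015]
(460, 800, 3)
```

View pics/c3.png

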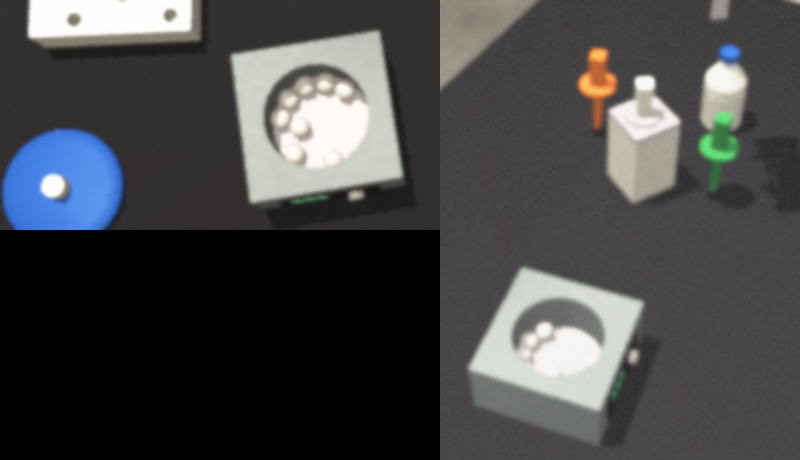

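The picture shows the white stirrer seated upright in the stand, and eight beads in the well, regrouped: (343,90), (324,85), (306,88), (290,102), (282,125), (299,127), (293,153) and (332,159). The lid, rack, bottle and decoys are where they were.

```bash
python3 -c "
from cell import *
finish_job();print(current_t())"
```

```text
the job is handed in; nothing more can be done
the job is handed in; nothing more can be done
```

I carried out the whole task and handed the job in at about 42.4 s of the 72 s allowed; `finish_job` gave no verdict.

- **Floor contact:** I lowered the stirrer about 18 mm from the well's centre, the widest bare spot near the middle beside bead7. It touched with about 5 N and rested 1 s. That contact implies a rod length of 118.8 mm, which agrees with the 119 mm I saw in the camera image, so the foot was on the floor and not on a bead.
- **Stirring:** I commanded about 2.6 anticlockwise turns at up to 42 mm radius, with the foot about 2.5 mm above the floor.
- **Slip in the grip:** Side forces reached about 19 N and the stirrer slid about 8 mm along the gripper pads. I measured this and corrected for it on the way back. Because of the slip, the later circles of the foot ran a few millimetres off centre.
- **Last checks:** The stirrer hangs in the stand with its collar and handle top at the same heights as before (145 and 205 mm). I counted all eight beads in the well by eye, regrouped along the wall. The lid, bottle and rack look untouched.
- **Check that failed:** The automatic bead fit returned only three clusters because the beads now touch each other. I therefore did not track individual beads, and that each one moved rests on the regrouped layout in the picture.

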